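Build the test-sieve tower on the shaker

TASK

Build the sieve tower on the sieve shaker, one piece at a time from the bottom up: the receiver pan inside the rubber ring on the shaker's plate, then the fine sieve, then the coarse sieve, then the lid, each upright and fully seated in the piece below and let go. Leave the beaker, jar and mortar standing where they are.

Things in the scene. Friction and masses are not known exactly. Their poses are not given: they have to be found in the camera images.
- pan: Sizes in mm. Receiver pan, plain steel: round cup with a plain closed floor and a foot flange wider than its body. Outer dia 64, inner 58, height 40; flange dia 80, 5 thick, at the bottom. Origin: centre of underside, z up. 0.14 kg, loose.
- fine_sieve: Sizes in mm. Fine sieve, plain steel: the lower of the two sieve rings, with a close mesh (3 mm grid, from afar a grey sheet). Outer dia 64, inner 58, height 34 overall. Spigot below: dia 53, 8 deep, drops into the mouth below (2.5 play) until the shoulder, 8 above origin, meets its rim. Origin: centre of underside, z up. Seated in the pan: origin 32 above the pan's. 0.11 kg, loose.
- coarse_sieve: Sizes in mm. Coarse sieve, plain steel: the taller sieve ring, with an open grid of 11 mm squares. Outer dia 64, inner 58, height 48 overall. Spigot below: dia 53, 8 deep, drops into the mouth below (2.5 play) until the shoulder, 8 above origin, meets its rim. Origin: centre of underside, z up. Seated in the fine sieve: origin 26 above that sieve's. 0.15 kg, loose.
- lid: Sizes in mm. Lid: plain closed steel disc, dia 64, 5 thick (8 to 13 above origin), with a black upright knob, dia 18, in the middle (13 to 41 above origin). Spigot below: dia 53, 8 deep, drops into the mouth below (2.5 play) until the shoulder, 8 above origin, meets its rim. Origin: centre of underside, z up. Seated on the coarse sieve: origin 40 above that sieve's. 0.10 kg, loose.
- shaker: Sizes in mm. Sieve shaker, fixed, switched off: low grey box 140 x 140 x 45, dial on its front (-x), round aluminium plate on top, 55 above the bench, edged by a raised black rubber ring (inner dia 98, outer 108, top 61 above the bench). The tower stands on the plate inside the ring. Origin: centre of underside, straight below the plate's centre.
- balance: Sizes in mm. Laboratory balance, fixed: a low white box 150 x 140 x 40 with a square 100 mm steel weighing plate, top 52 above the bench, and a display. Origin: centre of its underside. Not part of the job.
- beaker: Sizes in mm. Small clear beaker, diameter up to 52, height 55, loose. Origin: centre of its underside. Not part of the job.
- jar: Sizes in mm. Small white reagent jar with a blue cap, diameter 48, height 60, loose. Origin: centre of its underside. Not part of the job.
- mortar: Sizes in mm. Small white porcelain mortar bowl, diameter 76, height 42, loose. Origin: centre of its underside. Not part of the job.
Things that resemble listed ones, but are neither listed nor needed, are in the scene too. Leave any green look-alike of the shaker alone.

How it is judged:
On the way, in this order (a step that is already met when the one before it is completed fails the run):
1. the pan stands inside the ring on the shaker's plate, let go (horizontal distance between pan and shaker below 0.01 m and z of pan in the frame of shaker between 0.052 and 0.058 m and angle between pan's own z axis and vertical below 0.06 rad and contact force between pan and the fingers below 0.1 N and linear speed of pan below 0.02 m/s), for 0.2 s.
2. the fine sieve is seated in the pan, let go (horizontal distance between pan and shaker below 0.01 m and z of pan in the frame of shaker between 0.052 and 0.058 m and angle between each of pan, fine_sieve's own z axis and vertical below 0.06 rad and horizontal distance between fine_sieve and pan below 0.005 m and z of fine_sieve in the frame of pan between 0.029 and 0.035 m and contact force between fine_sieve and the fingers below 0.1 N and linear speed of fine_sieve below 0.02 m/s), for 0.2 s.
3. the coarse sieve is seated in the fine sieve, let go (horizontal distance between pan and shaker below 0.01 m and z of pan in the frame of shaker between 0.052 and 0.058 m and angle between each of pan, fine_sieve, coarse_sieve's own z axis and vertical below 0.06 rad and horizontal distance between fine_sieve and pan below 0.005 m and z of fine_sieve in the frame of pan between 0.029 and 0.035 m and horizontal distance between coarse_sieve and fine_sieve below 0.005 m and z of coarse_sieve in the frame of fine_sieve between 0.023 and 0.029 m and contact force between coarse_sieve and the fingers below 0.1 N and linear speed of coarse_sieve below 0.02 m/s), for 0.2 s.
4. the lid is seated on the coarse sieve, let go (horizontal distance between pan and shaker below 0.01 m and z of pan in the frame of shaker between 0.052 and 0.058 m and angle between each of pan, fine_sieve, coarse_sieve, lid's own z axis and vertical below 0.06 rad and horizontal distance between fine_sieve and pan below 0.005 m and z of fine_sieve in the frame of pan between 0.029 and 0.035 m and horizontal distance between coarse_sieve and fine_sieve below 0.005 m and z of coarse_sieve in the frame of fine_sieve between 0.023 and 0.029 m and horizontal distance between lid and coarse_sieve below 0.005 m and z of lid in the frame of coarse_sieve between 0.037 and 0.043 m and contact force between lid and the fingers below 0.1 N and linear speed of lid below 0.02 m/s), for 0.2 s.
At the end, for the whole second after the job is handed in: Pan on the shaker's plate within 10 mm of its centre; fine sieve in the pan, coarse sieve in the fine one, lid on the coarse one, each within 5 mm of the axis below and 3 mm of its seated height; all upright (0.06 rad), released and at rest (all of step 4 and contact force between each of pan, fine_sieve, coarse_sieve and the fingers below 0.1 N and linear speed of each of pan, fine_sieve, coarse_sieve below 0.02 m/s); the robot touches nothing.
It fails at once if the glass beaker is pushed more than 25 mm from its place or tipped (distance of beaker from where it was at the start of the episode above 0.025 m or angle between beaker's own z axis and vertical above 0.5 rad).
It fails at once if the white jar is pushed more than 25 mm from its place or tipped (distance of jar from where it was at the start of the episode above 0.025 m or angle between jar's own z axis and vertical above 0.5 rad).
It fails at once if the mortar is pushed more than 25 mm from its place or tipped (distance of mortar from where it was at the start of the episode above 0.025 m or angle between mortar's own z axis and vertical above 0.5 rad).
It also fails if it takes over 96 s, if anything falls off the work surface, if the arm or the gripper's body presses on something with over 40 N, if the wrist force passes 120 N, or if a joint passes its speed limit or range.

ROBOT

A 7-joint arm with a two-finger parallel gripper is mounted at the origin on the work surface. World frame = base frame: x ahead of the robot, y to its left, z up, the work surface at z = 0. Lengths are in m, angles in rad, forces in N, time in s.
With the tool pointing down it reaches from about 0.425 to 0.95 m from the base axis. Payload 4.7 kg.
Tool frame: the origin (TCP) lies on the centre line of the jaws, within the pads' length; the fingertips stand robot.nose_length ahead of it and the grasp point (between the pads) lies 8 mm behind it (robot.nose_length is the distance from the TCP to the fingertips, in m); z points along the fingers, y is the line along which they close (so a half turn about z gives the same grasp; the last joint's range is limited). The gripper opens to 85 mm and grips with 20 to 120 N. Pads are 22 mm wide; open, the fingers measure 114 mm over their backs; the gripper's body (76 mm by 85 mm) begins 54 mm behind the grasp point. The pads swing forward as they close: fully open they stand 13 mm farther back than shut.
Start: joints at [-1.267, 0.469, -0.049, 1.532, 0.024, 1.141, -0.082], TCP at [0.22, 0.638, 0.242] pointing down, gripper open.
Joint ranges: [-2.59, 2.59], [-0.33, 1.99], [-1.39, 1.29], [0.1, 2.45], [-1.04, 4.18], [0.21, 1.99], [-2.66, 2.66]. Speed limits (rad/s): [2.57, 2.57, 3.14, 3.14, 3.14, 3.14, 3.14].

INTERFACE

Orientations are given as [roll, pitch, yaw] about the fixed x, y, z axes, in that order (R = Rz(yaw) Ry(pitch) Rx(roll)).
In Python, from plant import robot gives the robot as it stands. Calls block until the motion is done:
- robot.goto(position, orientation): joint-space move of the TCP to a pose.
- robot.move_straight(position, vel=0.15, attitude=None, contact_N=None): straight line of the TCP; attitude=None keeps the orientation; vel is the mean speed in m/s. With contact_N (N) it stops when the force on the tool has changed by that much, and returns True; else False.
- robot.move_joints(angles): joint-space move.
- robot.grip(opening, strength=None): opening from 0.0 (shut) to 1.0 (fully open); strength is the grip in N (None keeps the last); returns when the fingers have stopped.
- robot.sleep(seconds).
- robot.inverse_kinematics(position, orientation): joint angles nearest the present ones, or None.
- robot.sense(): the state.
- robot.grab_frame(name): name is "scene" or "side" or "wrist"; returns a dict with "image" (420x560x3 uint8, red, green, blue), "range_z" (420x560 float32, m along the optical axis (not along the pixel's ray), 0 where there is no reading), "fx", "fy", "cx", "cy" (pixels), "R" (3x3) and "t" (3): a world point X has camera coordinates R X + t. Camera axes: x right, y down, z forward; pixel columns grow to the right and rows downward; lengths in m; the calibration is good to about 2 mm. The wrist camera is an equidistant fisheye: a pixel r from the principal point sees the ray r / f radians off the axis. A picture is of the moment at which its call begins.
A pose or a line that the arm cannot do raises robot.IKError and nothing moves.
- robot.close_job(): hands the job in; it is judged then, once.
The state is a dict: "t": time; "joint_pos": joint angles; "joint_velocities": joint speeds; "effort": joint torques, N m; "tcp_pos": TCP position; "tcp_rot": TCP orientation; "wrist_force": force on the tool from outside, world axes, zero at the start; "torque": the same for the moment, N m; "opening": opening from 0.0 (shut) to 1.0 (fully open); "gripper_force": force on a finger pad.
Only numpy, scipy, OpenCV 4.12 (cv2) and the standard library are available. Lean on these libraries where they do the work, as an engineer would, in place of code of your own. Each camera call takes 0.05 s, during which the arm holds its last target. There are 200 camera calls.

## Working session

There is one attempt and no reset: what is moved stays moved. The work goes in short steps, each a Python script; the robot and the scene stay as the last script left them, time stands still between calls to the robot, and variables do not carry over. Pictures are saved under pics/ and viewed, at most 14 in all, crops included, and the job is handed in when it is done.

```bash
mkdir -p pics; ls
python3 - <<'E'
from plant import robot
import cv2,numpy as np
for n in("scene","side"):
    f=robot.grab_frame(n); cv2.imwrite(f"pics/{n}0.png",f["image"][:,:,::-1]); np.savez(f"{n}0.npz",**f)
    print(n,f["fx"],-f["R"].T@f["t"],f["R"][2])
s=robot.sense();print(s["t"],s["tcp_pos"],s["tcp_rot"],robot.nose_length)
E
```

```text
pics
scene 481.53619073543575 [ 0.92225503 -0.64404529  0.68975251] [-0.43573104  0.5977863  -0.67289672]
side 387.3120569686151 [ 0.44487428 -0.81832249  0.52908781] [ 0.0607313   0.83816696 -0.542022  ]
0.1 [0.22032793 0.63751224 0.24136824] [-3.13987790e+00  9.16003589e-05  2.80889291e+00] 0.011
```

View pics/scene0.png

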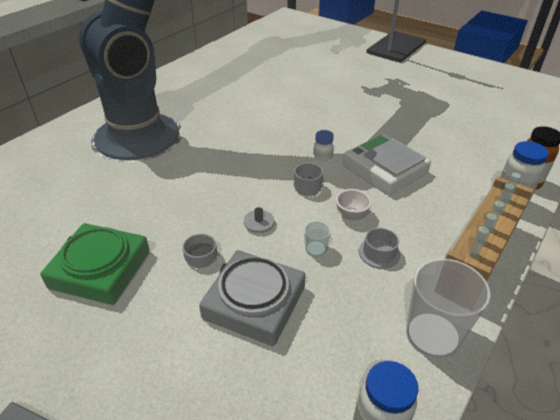

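View pics/side0.png

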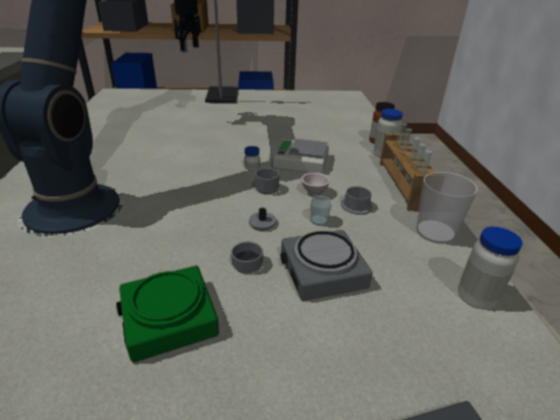

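The scene view shows the pan (wide flange) at (380,248), ring pieces at (308,179) and (200,250), the lid at (259,220), and the grey shaker at (254,290). The green look-alike is at (96,262). The beaker is at (317,238), the jar at (323,145) and the mortar at (353,205). Next I'll measure them and enlarge the two sieve candidates.

```bash
cat > h.py <<'E'
import numpy as np,cv2
from scipy.optimize import least_squares
def cloud(f):
    d=f["range_z"];v,u=np.indices(d.shape)
    c=np.stack([(u-f["cx"])/f["fx"]*d,(v-f["cy"])/f["fy"]*d,d],-1)
    P=(c-f["t"])@f["R"]; P[d<=0]=np.nan
    return P
def circ(p,r=None):
    m=np.median(p,0)
    g=lambda q:np.hypot(p[:,0]-q[0],p[:,1]-q[1])-(q[2] if r is None else r)
    s=least_squares(g,[*m,.03],loss="soft_l1",f_scale=.001); return s.x
E
python3 - <<'E'
from h import *
px={"scene":dict(A=(308,179),B=(200,250),pan=(380,245),lid=(259,220),shaker=(254,285),beaker=(317,238),jar=(323,145),mortar=(353,205)),
"side":dict(A=(267,181),B=(247,258),pan=(357,200),lid=(263,220),shaker=(325,250),beaker=(320,210),jar=(252,158),mortar=(315,185))}
for n in px:
    f=np.load(n+"0.npz"); P=cloud(f)
    for k,(u,v) in px[n].items():
        w=26 if k!="shaker" else 55
        Q=P[v-w:v+w,u-w:u+w].reshape(-1,3); Q=Q[Q[:,2]>.006]
        c0=np.nanmedian(P[v-3:v+4,u-3:u+4].reshape(-1,3),0)
        Q=Q[np.hypot(*(Q-c0)[:,:2].T)<(.055 if k!="shaker" else .08)]
        zt=np.percentile(Q[:,2],98)
        if k=="shaker": T=Q[Q[:,2]>.0585]
        elif k=="lid": T=Q[(Q[:,2]<.02)]
        else: T=Q[Q[:,2]>zt-.004]
        print(n,k,"ztop %.4f"%zt,len(T),np.round(circ(T),4),"bbox",np.round((T.min(0)+T.max(0))/2,4)[:2],np.round(np.ptp(T,axis=0),3)[:2])
im=cv2.imread("pics/scene0.png")
a=[cv2.resize(im[v-35:v+35,u-35:u+35],(390,390),interpolation=cv2.INTER_CUBIC) for u,v in((308,179),(200,250))]
cv2.imwrite("pics/crop0.png",np.hstack(a))
E
```

```text
scene A ztop 0.0506 113 [0.4775 0.0822 0.0302 0.03  ] bbox [0.478  0.0822] [0.064 0.063]
scene B ztop 0.0365 175 [ 0.4286 -0.2175  0.0304  0.03  ] bbox [ 0.4276 -0.2169] [0.066 0.065]
scene pan ztop 0.0425 178 [ 0.7021 -0.0049  0.0302  0.03  ] bbox [ 0.7024 -0.0049] [0.063 0.065]
scene lid ztop 0.0426 461 [ 0.4617 -0.0769  0.0244  0.03  ] bbox [ 0.462  -0.0779] [0.064 0.064]
scene shaker ztop 0.0629 623 [ 0.5804 -0.2433  0.0511  0.03  ] bbox [ 0.5818 -0.2444] [0.116 0.113]
scene beaker ztop 0.0572 140 [ 0.5966 -0.0694  0.0242  0.03  ] bbox [ 0.5962 -0.0688] [0.051 0.052]
scene jar ztop 0.0634 147 [0.4366 0.2102 0.0158 0.03  ] bbox [0.4372 0.2119] [0.042 0.046]
scene mortar ztop 0.0451 224 [0.6031 0.0613 0.0346 0.03  ] bbox [0.6026 0.0619] [0.075 0.076]
side A ztop 0.0484 67 [0.4738 0.0805 0.0298 0.03  ] bbox [0.4736 0.0761] [0.061 0.054]
side B ztop 0.0350 145 [ 0.4257 -0.2193  0.0303  0.03  ] bbox [ 0.4255 -0.2177] [0.062 0.067]
side pan ztop 0.0406 75 [ 0.6988 -0.0063  0.0301  0.03  ] bbox [ 0.6993 -0.0083] [0.062 0.058]
side lid ztop 0.0415 323 [ 0.4585 -0.0791  0.024   0.03  ] bbox [ 0.4589 -0.0794] [0.061 0.064]
side shaker ztop 0.0614 354 [ 0.5768 -0.2449  0.0513  0.03  ] bbox [ 0.5768 -0.2441] [0.106 0.108]
side beaker ztop 0.0557 87 [ 0.5934 -0.0704  0.024   0.03  ] bbox [ 0.593  -0.0697] [0.048 0.052]
side jar ztop 0.0615 82 [0.4329 0.2073 0.0155 0.03  ] bbox [0.4323 0.2091] [0.04  0.042]
side mortar ztop 0.0430 90 [0.5993 0.0586 0.0341 0.03  ] bbox [0.5995 0.0497] [0.073 0.054]
```

View pics/crop0.png

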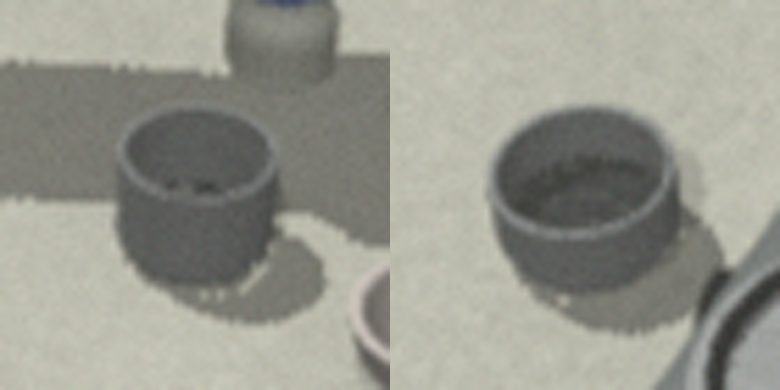

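A has its rim at about 49 mm and shows the tall open-grid shape, so it is the coarse sieve. B has its rim at about 35 mm with a grey sheet mesh, so it is the fine sieve. All heights and diameters match the spec. The two cameras differ by a constant 3 mm or so, so I'll average them.

```bash
cat >> h.py <<'E'
from plant import robot
SH=np.array([.5786,-.2441]); ZT=.25
O=[np.pi,0,np.pi]
def pick(xy,zg,open_=1.0,N=40):
    robot.grip(open_,N)
    robot.goto([*xy,ZT if robot.sense()["tcp_pos"][2]>.2 else .2],O)
    robot.move_straight([*xy,zg+.03],vel=.25); robot.move_straight([*xy,zg],vel=.08)
    robot.grip(0,N); s=robot.sense()
    print("grip",s["opening"],s["gripper_force"],s["tcp_pos"],"t",s["t"])
    robot.move_straight([*xy,ZT],vel=.2)
    s=robot.sense(); print("lifted",s["opening"],s["gripper_force"])
def place(xy,z,open_=1.0,zup=.27,dz=.003,N=5):
    robot.goto([*xy,max(ZT,z+.05)],O)
    robot.move_straight([*xy,z+.015],vel=.15)
    c=robot.move_straight([*xy,z-dz],vel=.03,contact_N=N)
    s=robot.sense(); print("contact",c,"dz mm",(s["tcp_pos"][2]-z)*1e3,s["tcp_pos"],s["wrist_force"])
    robot.grip(open_); robot.move_straight([*xy,zup],vel=.2)
    print("t",robot.sense()["t"])
def rim(xy,z,zt=.004,tag=None,names=("scene","side")):
    o=[]
    for n in names:
        f=robot.grab_frame(n);P=cloud(f).reshape(-1,3)
        T=P[(np.hypot(P[:,0]-xy[0],P[:,1]-xy[1])<.045)&(abs(P[:,2]-z-.0015)<zt)]
        c=circ(T); o.append(c[:2]); print(n,len(T),np.round(c[:3],4),"z98 %.4f"%np.percentile(T[:,2],98) if len(T) else "")
        if tag: cv2.imwrite(f"pics/{tag}_{n}.png",f["image"][:,:,::-1])
    return np.mean(o,0)
E
python3 - <<'E'
from h import *
for p in [(.7005,-.0056),SH,(.4272,-.2184),(.4757,.0814),(.4601,-.078)]:
    print([None if (q:=robot.inverse_kinematics([*p,z],[np.pi,0,y])) is None else np.round(q,2)[[0,6]] for z in (.03,.25) for y in (np.pi,0)])
pick((.7005,-.0056),.022)
f=robot.grab_frame("side");cv2.imwrite("pics/p1.png",f["image"][:,:,::-1])
E
```

```text
[array([-0.14,  1.62]), array([-0.5 , -1.09]), array([-0.27,  1.66]), array([-0.52, -1.29])]
[array([0.09, 2.18]), array([-0.26, -0.53]), array([-0.25,  2.25]), array([-0.34, -0.79])]
[array([-0.03,  2.43]), array([-0.01, -0.73]), array([-0.57,  2.24]), array([-0.61, -0.86])]
[array([-0.33,  1.4 ]), array([-0.67, -1.35]), array([-0.54,  1.37]), array([-0.88, -1.69])]
[array([-0.15,  1.9 ]), array([-0.52, -0.77]), array([-0.51,  1.75]), array([-0.79, -1.31])]
grip 0.7401744152113725 44.483859948813915 [ 0.70126082 -0.00574932  0.02300682] t 4.9417
lifted 0.7384761533545205 44.174407459795475
```

View pics/p1.png

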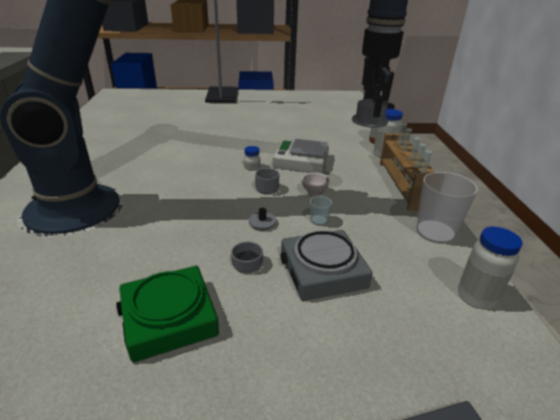

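The pan hangs upright in the jaws at (370,112) and nothing else has moved. Placing it now.

Run:
```python
from h import *
place(SH,.055+.023)
robot.goto([.45,-.05,.3],O)
print(rim(SH,.095,tag="p2"))
for n in("scene",):
    pass
```

```text
contact True dz mm -0.02365923497432698 [ 0.5785199  -0.24400678  0.07797634] [-1.28674245  0.16953067  4.40775263]
t 10.5167
scene 251 [ 0.58   -0.2438  0.0302] z98 0.0981
side 166 [ 0.5766 -0.2454  0.0302] z98 0.0962
[ 0.57832    -0.24459678]
```

View pics/p2_scene.png

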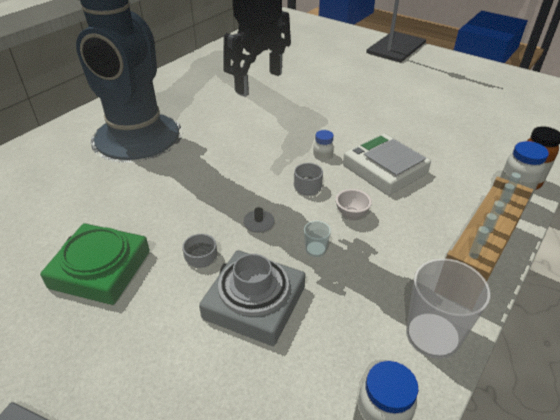

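The pan stands upright and centred in the ring at (254,275), within 1 mm of target and with its rim at the right height. Next is the fine sieve.

Run:
```python
from h import *
pick((.4272,-.2184),.022)
place(SH,.055+.032+.022)
robot.goto([.45,-.05,.3],O)
print(rim(SH,.121,tag="p3"))
```

```text
grip 0.7252018286247359 42.985352240502834 [ 0.42758049 -0.21860604  0.02283442] t 14.3333
lifted 0.7233303165096417 43.746242579072714
contact True dz mm 0.9034656567200178 [ 0.57865687 -0.24402798  0.10990347] [-0.66655301  1.59971157  5.25761411]
t 19.1
scene 262 [ 0.5797 -0.2438  0.0302] z98 0.1240
side 155 [ 0.5763 -0.2453  0.0302] z98 0.1222
[ 0.57799179 -0.24456638]
```

```bash
python3 -c "
import cv2,numpy as np
a=cv2.imread('pics/p3_scene.png')[200:350,180:330];b=cv2.imread('pics/p3_side.png')[170:320,250:400]
cv2.imwrite('pics/p3c.png',cv2.resize(np.hstack([a,b]),(800,400),interpolation=2))"
```

```text
(no output)
```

View pics/p3c.png

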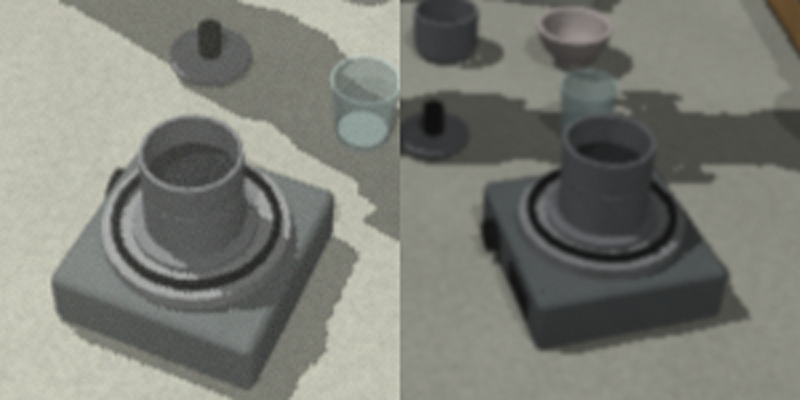

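The crop shows the fine sieve flush on the pan, coaxial within 0.5 mm, with its rim at the seated height. Next is the coarse sieve.

Run:
```python
from h import *
pick((.4757,.0814),.030)
place(SH,.113+.0308)
robot.goto([.45,-.05,.3],O)
print(rim(SH,.161,tag="p4"))
a=cv2.imread('pics/p4_scene.png')[170:350,160:340];b=cv2.imread('pics/p4_side.png')[140:320,240:420]
cv2.imwrite('pics/p4c.png',cv2.resize(np.hstack([a,b]),(800,400),interpolation=2))
```

```text
grip 0.7276591364874172 43.43379059806466 [0.47617343 0.08153888 0.03083169] t 22.75
lifted 0.7267672714673478 43.83741773664951
contact True dz mm 0.09835862504073423 [ 0.57860125 -0.24405592  0.14389836] [-0.72959777  0.49930823  4.99145017]
t 27.7167
scene 286 [ 0.5797 -0.244   0.0303] z98 0.1636
side 167 [ 0.5768 -0.2456  0.0303] z98 0.1620
[ 0.57828735 -0.2447762 ]
```

View pics/p4c.png

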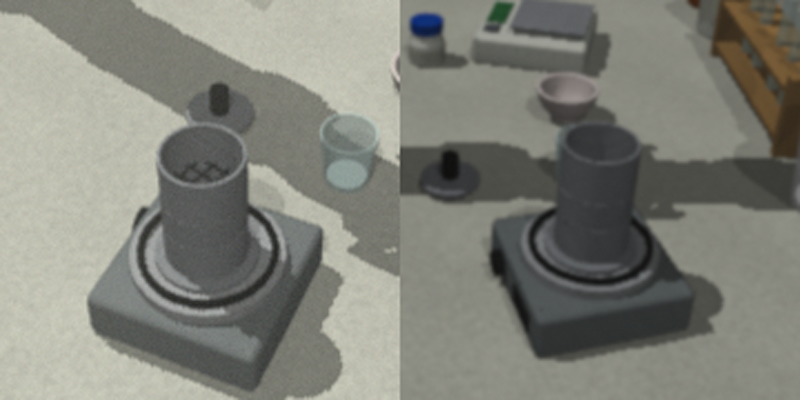

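The coarse sieve (open grid visible inside) is flush on top, and the three-piece tower is straight. Before gripping the lid I'll refine its centre from the first frames.

Run:
```python
from h import *
o=[]
for n in("scene","side"):
    P=cloud(np.load(n+"0.npz")).reshape(-1,3)
    d=np.hypot(P[:,0]-.460,P[:,1]+.0785)
    K=P[(d<.02)&(P[:,2]>.0385)]; D=P[(d<.045)&(P[:,2]>.009)&(P[:,2]<.018)]
    h=cv2.convexHull(D[:,:2].astype(np.float32))[:,0]
    c=circ(h,.032)[:2]; print(n,len(K),(K.min(0)+K.max(0))[:2]/2,np.ptp(K,axis=0)[:2],"disc",c); o.append(c)
xy=np.mean(o,0); print(xy)
pick(xy,.027,open_=.6,N=30)
f=robot.grab_frame("scene");cv2.imwrite("pics/p5.png",f["image"][:,:,::-1])
```

```text
scene 46 [ 0.46146331 -0.07721568] [0.01664902 0.01772853] disc [ 0.46200608 -0.07788449]
side 30 [ 0.45871982 -0.07998223] [0.01393101 0.01530059] disc [ 0.45863398 -0.07948341]
[ 0.46032003 -0.07868395]
grip 0.19652242342636106 29.2351296544075 [ 0.46065449 -0.07873727  0.02745606] t 31.375
lifted 0.19786585682243787 29.270820021629333
```

View pics/p5.png

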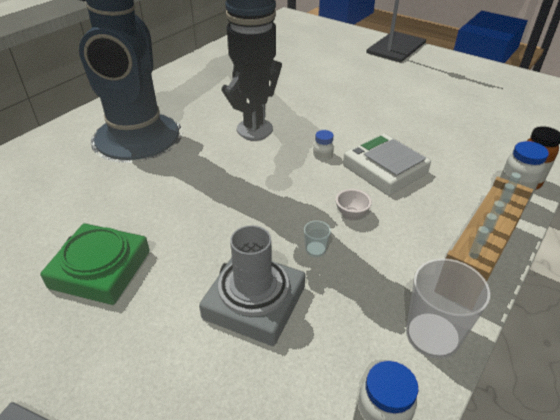

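The lid hangs level from its knob at (254,130), and the tower is intact. Placing it.

Run:
```python
from h import *
place(SH,.153+.0275,open_=.6,zup=.29)
robot.goto([.45,-.05,.32],O)
for n in("scene","side"):
    f=robot.grab_frame(n);P=cloud(f).reshape(-1,3);cv2.imwrite(f"pics/p6_{n}.png",f["image"][:,:,::-1])
    d=np.hypot(*(P[:,:2]-SH).T)
    D=P[(d<.045)&(P[:,2]>.163)&(P[:,2]<.172)];h=cv2.convexHull(D[:,:2].astype(np.float32))[:,0]
    A=np.c_[D[:,:2]-SH,np.ones(len(D))]
    print(n,circ(h,.032)[:2],"plane",np.linalg.lstsq(A,D[:,2],rcond=None)[0],"knob",np.percentile(P[(d<.02)][:,2],99))
a=cv2.imread('pics/p6_scene.png')[150:350,150:350];b=cv2.imread('pics/p6_side.png')[110:310,230:430]
cv2.imwrite('pics/p6c.png',cv2.resize(np.hstack([a,b]),(800,400),interpolation=2))
```

```text
contact True dz mm 0.0005752295051952849 [ 0.57864709 -0.24408402  0.18050058] [-0.74087717  1.47613516  4.7549916 ]
t 35.675
scene [ 0.57933441 -0.24397068] plane [-0.00610847  0.00970099  0.16719148] knob 0.19627308261170767
side [ 0.57654417 -0.24530172] plane [0.00293196 0.0137205  0.16626743] knob 0.19445804549158352
```

View pics/p6c.png

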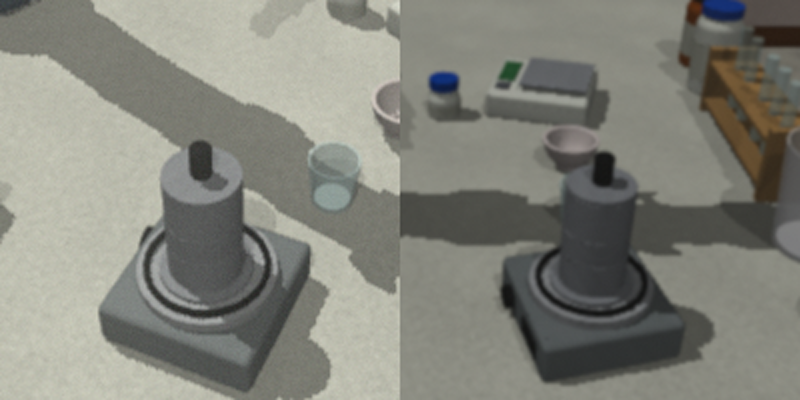

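The lid sits flush and level: disc top about 166 mm, knob top about 194 mm, both as expected, and centred within 1 mm. Handing in.

```bash
python3 -c "
from plant import robot
robot.sleep(.3);print(robot.close_job())"
```

```text
the job is handed in; nothing more can be done
None
```

The sieve tower (pan, fine sieve, coarse sieve, lid) stands on the grey shaker, and by camera check every piece is seated, upright and let go; the job is handed in at about 36 s, with no verdict returned.

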